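# Seat the proud ink cartridge behind the label printer's push-latch cover

### The arm

A 6-joint arm with a two-finger parallel gripper is mounted at the origin on the work surface. World frame = base frame: x ahead of the robot, y to its left, z up, the work surface at z = 0. Lengths are in m, angles in degrees, forces in N, time in s.
With the tool pointing down it reaches from about 0.4 to 0.825 m from the base axis. Payload 7 kg.
Tool frame: the origin (TCP) lies between the finger pads; the fingertips stand 11 mm ahead of it and the grasp point (between the pads) lies 8 mm behind it; z points along the fingers, y is the direction in which the jaws open and shut (so a half turn about z gives the same grasp; the last joint's range is limited). The gripper opens to 88 mm and grips with 3 to 60 N. Pads are 19 mm wide; open, the fingers measure 130 mm over their backs; the gripper's body (78 mm by 193 mm) begins 47 mm behind the grasp point.
Start: joints at [-54.769, 20.546, 0.682, 0, -70.136, -16.507], TCP at [0.217, -0.639, 0.238] pointing down, gripper open.
Joint ranges: [-176.03, 176.03], [-82.01, 121.73], [-58.28, 71.71], [-173.87, 95.51], [-174.79, -0.11], [-173.66, 173.66]. Speed limits (degrees/s): [136.94, 136.94, 172.46, 180, 180, 180].

### API

Orientations are given as [roll, pitch, yaw] about the fixed x, y, z axes, in that order (R = Rz(yaw) Ry(pitch) Rx(roll)).
In Python, from plant import r gives the robot as it stands.
- The arm moves only by the shell command python3 -m inch 'ROWS' [OPENING] [FORCE]. ROWS is JSON, a list of rows, each an object of numbers: "x", "y", "z": the shift along the tool's x, y, z as a fraction of full scale; "yaw": the turn about the tool's z as a fraction of full scale. In form: [{"x": .., "y": .., "z": .., "yaw": ..}, ...]. A call has 1 to 5 rows; each row shifts and turns the pose as measured when the row begins, along the tool's axes as they then stand; what a row does not reach is not made up. Full scale, the value 1, is 0.025 m for a shift and 4 degrees for a turn. A row lasts 1/12 s, in which the tool goes at most 41.7 mm and 7.16 degrees, less where a joint would pass 70% of its speed; a pose out of reach is approached as far as the arm can. A call with a number of a shift or a turn outside -1 to 1 is refused whole. A call with a gripper value outside its range is refused whole. OPENING is the opening, from -1 (shut) to 1 (fully open), set as the call begins (- or left out, the last holds). The fingers move at their own pace and stop on an object; FORCE is the grip in N (left out, the last holds). Time passes only in rows, so rows that do not move let the fingers close. It gives the time, the measured TCP pose, the force and the opening at its end, in the units of the state.
- r.get_state(): the state, without advancing time (a new reading comes with each control period).
- r.capture(name): name is "side" or "top" or "wrist"; returns (picture, depth): 420x560x3 uint8, red, green, blue; 420x560 float32, m along the optical axis (not along the pixel's ray), 0 where there is no reading.
- r.camera_info(name): a dict with "mtx" (3x3 intrinsics, pixels), "pose" (4x4, takes a point from camera to world coordinates). Camera axes: x right, y down, z forward; pixel columns grow to the right and rows downward; lengths in m; the calibration is good to about 2 mm. A picture is of the moment at which its call begins: read the wrist's pose just before it. camera_info takes no time and is no camera call; for the wrist camera it gives the pose at the moment of the call.
- r.close_job(): hands the job in, once; it reports no verdict.
The state is a dict: "time_s": time; "joints": joint angles; "qd": joint speeds; "joint_torque": joint torques, N m; "tcp_pos": TCP position; "eef_rot": TCP orientation; "contact_force": force on the tool from outside, world axes, zero at the start; "moment": the same for the moment, N m; "gripper_width": finger opening in m.
Only numpy, scipy, OpenCV 4.12 (cv2) and the standard library are available. Lean on these libraries where they do the work, as an engineer would, in place of code of your own. Each camera call takes 0.05 s, during which the arm holds its last target. There are 200 camera calls.

### The job

One ink cartridge in the label printer is not seated: press the printer's flush push-latch cover so that it pops open, push the cartridge that stands proud down until it is fully home, then press the cover shut again until it latches flush. Only touch, press and push; pull nothing out, and leave everything else on the bench and on the printer where it stands.

Things in the scene. Friction and masses are not known exactly. Their poses are not given: they have to be found in the camera images.
- printer: White desktop label printer, 240 (its x) x 300 (y) x 150 mm high, fixed. Origin: centre of its underside. Its front (label slot) is its -x side, roughly towards the robot; turned up to 0.35 rad. In its flat top is a recessed ink bay, 124 mm (x, centred) by 120 mm (y from -41 to +79 mm), floor 70 mm above the bench, filled by the grey cover when shut; hinge axis at y = +75.
- cover (a joint): Angle of the cover, rad: 0 = latched, flush; 1.9 = popped open, leaning back 20 degrees past upright at the bay's +y side; -0.076 = pressed in to its stop. A spring opens it in about 3 s (1 to 2 N at the free edge). Touch latch: shut, press it in past -0.066 and let go: it pops open. Swing it down, press past -0.066 and let go: it catches and returns to 0. Press to the stop (4 N) for 0.2 s.
- cover_press (a point): Where to press the cover, on its outer face, moving with it: midway along the hinge, 87 mm from it, 25 mm from the free edge; the stop lies 6.6 mm below latched here. The cover is a plate 118 mm (printer x) x 110 x 4 mm; a latch prong, 45 mm long, stands on its inner face 82 to 111 mm from the hinge. Site axes with the cover shut are the printer's; z is the outer face's normal.
- cover_hinge (a point): Middle of the hinge edge, 3 mm outward of the hinge axis, level with the printer's top when shut (150 mm above the bench). The axis is parallel to printer x; the shut cover extends 112 mm from it towards printer -y, and that free edge rises as it opens. In the bay a black latch block (60 mm along printer x) stands 93 to 115 mm from the hinge, its top 13 mm below the printer's.
- ink_a_top (a point): Centre of the top of ink cartridge a, the one proud at the start. Three like grey blocks, 24 mm (printer x) x 40 (y) x 54 high, stand side by side along printer x at 27 mm pitch, centred 64 mm from the hinge axis towards printer -y; which of the three places is a's varies. Home, the tops lie 124 mm above the bench (26 mm below the printer's top).
- ink_a (a joint): How far cartridge a stands above its home position, m: 0 = fully home, on a hard stop; starts 0.010 to 0.014. Slides straight down against about 3 N of friction (more when pushed fast) and stays where it is left.
- ink_b_top (a point): Centre of the top face of ink cartridge b, which is home at the start.
- ink_b (a joint): Height of cartridge b above home, m (0 = home, as at the start).
- ink_c_top (a point): Centre of the top face of ink cartridge c, which is home at the start.
- ink_c (a joint): Height of cartridge c above home, m (0 = home, as at the start).
- label_roll: Small roll of paper labels, ring 60 mm across and 28 mm high, lying flat, loose, on the printer's top on the -y side of the cover. Origin: centre of its underside.
- wine_bottle: Full dark wine bottle, 74 mm across, 290 mm high, standing loose right of the printer. Origin: centre of its underside.
- tasting_cup: Steel cup, 72 mm across, 85 mm high, left of the printer. Origin: centre of its underside.
- funnel: Plastic funnel standing mouth down, 90 mm across, 125 mm high, left of the printer. Origin: centre of its underside.
- mouse: Black computer mouse, 100 x 60 x 22 mm, near right. Origin: centre of its underside.
- stopper: Small steel bottle stopper, 34 mm across, 30 mm high, standing loose on the printer's top at its +y edge, behind the hinge. Origin: centre of its underside.

How it is judged:
By the outcome, as a careful person would: the job done as asked, in the order asked, and still so for the second after the job is handed in, with the robot touching nothing.
It also fails if it takes over 56 s, if anything falls off the work surface, if the arm or the gripper's body presses on something with over 40 N, if the wrist force passes 120 N, or if a joint passes its speed limit or range.

## Working session

There is one attempt and no reset: what is moved stays moved. The work goes in short steps, Python scripts to look and compute and a shell command to move; the robot and the scene stay as the last step left them, time stands still between calls to the robot, and variables do not carry over. Pictures are saved under pics/ and viewed, about 8 in all and at most 12, crops included, and the job is handed in when it is done.

```bash
mkdir -p pics; ls; python3 - <<'E'
from plant import r
import cv2,numpy as np
s=r.get_state();print(s)
for n in("top","side"):
    p,d=r.capture(n);np.savez(f"pics/{n}0.npz",p=p,d=d);cv2.imwrite(f"pics/{n}0.png",p[:,:,::-1])
    print(n,r.camera_info(n))
a=cv2.imread("pics/top0.png");b=cv2.imread("pics/side0.png")
E
```

```text
pics
{'time_s': 0.0, 'joints': array([-5.47688191e+01,  2.05919397e+01,  6.35125454e-01, -2.07456819e-02,
       -7.01368537e+01, -1.65065071e+01]), 'qd': array([ 0.08310336, -0.04672782,  0.06924808, -0.02776459, -0.05383765,
       -0.08473567]), 'joint_torque': array([-3.73946577e-04, -5.82717812e+01,  2.93044442e+01,  6.99750245e+00,
        6.56617165e-03, -1.45724393e-04]), 'tcp_pos': array([ 0.21651514, -0.63883866,  0.23662529]), 'eef_rot': array([ 1.79904651e+02, -7.91740639e-03, -1.61282384e+02]), 'contact_force': array([-0.18505527, -0.17319654,  0.09286691]), 'moment': array([-0.02287512, -0.01216188,  0.00929569]), 'gripper_width': 0.08722618583465076}
top {'mtx': array([[421.07519247,   0.        , 279.79286759],
       [  0.        , 421.07519247, 212.27103175],
       [  0.        ,   0.        ,   1.        ]]), 'pose': array([[-0.02654611, -0.99194817,  0.12383105,  0.3890679 ],
       [-0.99961762,  0.02730014,  0.00439598, -0.01985745],
       [-0.00774119, -0.123667  , -0.99229358,  1.13914199],
       [ 0.        ,  0.        ,  0.        ,  1.        ]])}
side {'mtx': array([[520.54295596,   0.        , 279.1836527 ],
       [  0.        , 520.54295596, 204.67909743],
       [  0.        ,   0.        ,   1.        ]]), 'pose': array([[-8.31171141e-01, -3.54918135e-01,  4.28004265e-01,
         2.86338779e-02],
       [-5.56016195e-01,  5.31557599e-01, -6.38977707e-01,
         7.17780831e-01],
       [-7.24143188e-04, -7.69077133e-01, -6.39155568e-01,
         8.49055203e-01],
       [ 0.00000000e+00,  0.00000000e+00,  0.00000000e+00,
         1.00000000e+00]])}
```

View pics/top0.png

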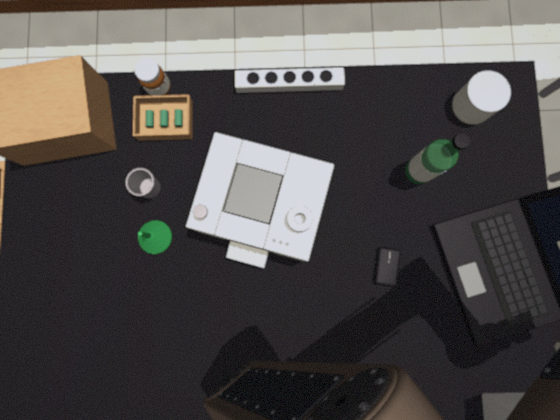

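View pics/side0.png

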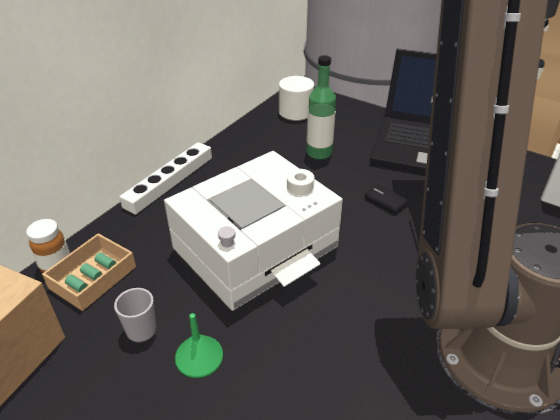

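The top view shows the grey cover around (253,193), the roll at (300,218) and the stopper at (200,212). The wine bottle is well to the right, and the cup and funnel are on the left.

```bash
cat > h.py <<'E'
from plant import r
import cv2,numpy as np
def ray(info,uv,z):
    K,T=info["mtx"],info["pose"]
    d=np.c_[np.atleast_2d(uv),np.ones(len(np.atleast_2d(uv)))]@np.linalg.inv(K).T@T[:3,:3].T
    return T[:3,3]+d*((z-T[2,3])/d[:,2])[:,None]
def proj(info,P):
    T=np.linalg.inv(info["pose"]);c=np.atleast_2d(P)@T[:3,:3].T+T[:3,3];u=c@info["mtx"].T
    return u[:,:2]/u[:,2:]
def snap(n,tag):
    i=r.camera_info(n);p,d=r.capture(n);np.savez(f"pics/{tag}.npz",p=p,d=d,mtx=i["mtx"],pose=i["pose"])
    cv2.imwrite(f"pics/{tag}.png",p[:,:,::-1]);return i,p,d
def rel(target):  # shift needed in tool axes, in units of full scale
    from scipy.spatial.transform import Rotation as R
    s=r.get_state();M=R.from_euler("xyz",s["eef_rot"],degrees=True).as_matrix()
    return M.T@(np.array(target)-s["tcp_pos"])/0.025
E
python3 - <<'E'
from h import *
for n in("top","side"):
    f=np.load(f"pics/{n}0.npz");p=f["p"];d=f["d"];i=r.camera_info(n)
    hsv=cv2.cvtColor(p,cv2.COLOR_RGB2HSV);seed=(253,193) if n=="top" else (250,205)
    print(n,"seed",p[seed[1],seed[0]])
    c0=p[seed[1],seed[0]].astype(int)
    m=(np.abs(p.astype(int)-c0).max(2)<22).astype(np.uint8)
    m=cv2.morphologyEx(m,cv2.MORPH_OPEN,np.ones((3,3)))
    k,l=cv2.connectedComponents(m);m=(l==l[seed[1],seed[0]]).astype(np.uint8)
    c=max(cv2.findContours(m,0,1)[0],key=cv2.contourArea)
    w=ray(i,c[:,0,:].astype(float),0.15)
    print(m.sum(),"z by depth",)
    rc=cv2.minAreaRect((w[:,:2]*1000).astype(np.float32));print(rc,cv2.boxPoints(rc))
    def dz(u,v):
        q=np.array([(u-i["mtx"][0,2])/i["mtx"][0,0],(v-i["mtx"][1,2])/i["mtx"][1,1],1])*d[v,u];return i["pose"][:3,:3]@q+i["pose"][:3,3]
    print("pt",dz(*seed))
    st,ro=((200,212),(300,218)) if n=="top" else ((227,234),(300,178))
    print("stopper",ray(i,[st],.18),"roll",ray(i,[ro],.178))
print(rel([.6,0,.3]))
E
```

```text
top seed [171 171 165]
2184 z by depth
((560.7691040039062, 47.970970153808594), (108.1513900756836, 116.45246124267578), 72.95236206054688) [[489.24808   13.341278]
 [600.58374  -20.798708]
 [632.29016   82.60066 ]
 [520.95447  116.74065 ]]
pt [0.56013828 0.04695397 0.15212108]
stopper [[0.51443679 0.16776402 0.18      ]] roll [[ 0.49448697 -0.0616183   0.178     ]]
side seed [180 179 173]
1878 z by depth
((560.902099609375, 47.744468688964844), (111.44831848144531, 119.0049057006836), 72.8289794921875) [[487.60065   12.07066 ]
 [601.3012   -23.062548]
 [634.20355   83.418274]
 [520.503    118.55148 ]]
pt [0.54676756 0.05427929 0.15048073]
stopper [[0.51035947 0.17530688 0.18      ]] roll [[ 0.49067388 -0.05250463  0.178     ]]
[-22.72961753  19.28452541  -2.506158  ]
```

Both views agree on the cover: centre (0.561, 0.048), 110 x 118 mm, top at 0.15, printer yaw about -17°. I'll head to a point above the press point, with the gripper shut and the jaws along printer x.

```bash
cat >> h.py <<'E'
C=np.array([.5608,.0479]);a=np.radians(-17.1);PX=np.array([np.cos(a),np.sin(a)]);PY=np.array([-np.sin(a),np.cos(a)])
O=C-.018*PY
def W(x,y,z): return np.r_[O+x*PX+y*PY,z]   # printer coords -> world
def st(target=None,yaw=-107.1):
    s=r.get_state();q=s["tcp_pos"];print("t%.2f"%s["time_s"],"tcp",q.round(4),"prn",np.round([(q[:2]-O)@PX,(q[:2]-O)@PY],4),"rot",s["eef_rot"].round(1),"F",s["contact_force"].round(1),"w",round(s["gripper_width"],3))
    if target is not None: print("rel",rel(target).round(2),"yawrows",round(-(yaw-s["eef_rot"][2])/4,2))
E
python3 -m inch '[{"x":-0.6,"y":0.5,"z":-0.6},{"x":-1,"y":0.8,"z":-0.6},{"x":-1,"y":0.8,"z":-0.6},{"x":-1,"y":0.8,"z":-0.6},{"x":-1,"y":0.8,"z":-0.4}]' -1 10
python3 -m inch '[{"x":-1,"y":0.8},{"x":-1,"y":0.8},{"x":-1,"y":0.8},{"x":-1,"y":0.8},{"x":-1,"y":0.8}]'
python3 -m inch '[{"x":-1,"y":0.8,"yaw":-1},{"x":-1,"y":0.8,"yaw":-1},{"x":-1,"y":0.6,"yaw":-1},{"x":-1,"y":0.6,"yaw":-1},{"x":-1,"y":0.4,"yaw":-1}]'
python3 -c "
from h import *
st(W(0,-.012,.29))"
```

```text
t0.10 tcp [ 0.2165 -0.6389  0.2367] prn [-0.1271 -0.7397] rot [ 179.9   -0.  -161.3] F [-0.4 -0.7 -0.4] w 0.088
rel [-21.16  20.63  -2.1 ] yawrows -13.55validation failed for argument at $[0]...
validation failed for argument at $[0]...
validation failed for argument at $[0]...
```

```bash

python3 -m inch '[{"x":-0.6,"y":0.5,"z":-0.6,"yaw":0},{"x":-1,"y":0.8,"z":-0.6,"yaw":0},{"x":-1,"y":0.8,"z":-0.6,"yaw":0},{"x":-1,"y":0.8,"z":-0.6,"yaw":0},{"x":-1,"y":0.8,"z":-0.4,"yaw":0}]' -1 10 &&
python3 -m inch '[{"x":-1,"y":0.8,"z":0,"yaw":0},{"x":-1,"y":0.8,"z":0,"yaw":0},{"x":-1,"y":0.8,"z":0,"yaw":0},{"x":-1,"y":0.8,"z":0,"yaw":0},{"x":-1,"y":0.8,"z":0,"yaw":0}]' &&
python3 -m inch '[{"x":-1,"y":0.8,"z":0,"yaw":-1},{"x":-1,"y":0.8,"z":0,"yaw":-1},{"x":-1,"y":0.6,"z":0,"yaw":-1},{"x":-1,"y":0.6,"z":0,"yaw":-1},{"x":-1,"y":0.4,"z":0,"yaw":-1}]'
python3 -c "
from h import *
st(W(0,-.012,.29))"
```

```text
time_s: 0.52
tcp_pos: [0.2937, -0.5125, 0.3009]
eef_rot: [179.1, -0.3, -161.8]
contact_force: [0.2, -0.5, 0.5]
gripper_width: 0.0601
time_s: 0.93
tcp_pos: [0.3841, -0.3718, 0.304]
eef_rot: [179.3, -0.2, -161.9]
contact_force: [0.9, -0.4, -0.5]
gripper_width: 0.0263
time_s: 1.35
tcp_pos: [0.464, -0.236, 0.3041]
eef_rot: [179.1, 0.1, -141.1]
contact_force: [-0.3, -0.4, -0.4]
gripper_width: 0.0
t1.35 tcp [ 0.464  -0.236   0.3041] prn [-0.0091 -0.2819] rot [ 1.791e+02  1.000e-01 -1.411e+02] F [-0.3 -0.4 -0.4] w 0.0
rel [-9.15  5.73  0.66] yawrows -8.5
```

```bash

python3 -m inch '[{"x":-1,"y":0.5,"z":0,"yaw":-1},{"x":-1,"y":0.4,"z":0,"yaw":-1},{"x":-1,"y":0.3,"z":0,"yaw":-1},{"x":-1,"y":0.2,"z":0,"yaw":-1},{"x":-1,"y":0.1,"z":0,"yaw":-1}]' &&
python3 -m inch '[{"x":-1,"y":0,"z":0,"yaw":-1},{"x":-1,"y":0,"z":0,"yaw":-1},{"x":-1,"y":0,"z":0,"yaw":-0.9},{"x":-0.5,"y":0,"z":0,"yaw":0},{"x":0,"y":0,"z":0,"yaw":0}]'
python3 -c "
from h import *
st(W(0,-.012,.29))"
```

```text
time_s: 1.77
tcp_pos: [0.5234, -0.1105, 0.3039]
eef_rot: [179.1, 0.4, -120.0]
contact_force: [0.4, 0.4, 0.3]
gripper_width: 0.0007
time_s: 2.18
tcp_pos: [0.5617, -0.0229, 0.3024]
eef_rot: [179.0, 0.5, -107.4]
contact_force: [-0.7, 0.3, -0.2]
gripper_width: 0.0006
t2.18 tcp [ 0.5617 -0.0229  0.3024] prn [ 0.0217 -0.0494] rot [ 179.     0.5 -107.4] F [-0.7  0.3 -0.2] w 0.001
rel [-1.49  0.87  0.53] yawrows -0.08
```

```bash

python3 -m inch '[{"x":-0.5,"y":0.3,"z":0.9,"yaw":0},{"x":-0.5,"y":0.3,"z":0.9,"yaw":0},{"x":-0.5,"y":0.3,"z":0.9,"yaw":0},{"x":0,"y":0,"z":0,"yaw":0}]'
python3 -c "
from h import *
st(W(0,-.012,.1544))
_,a,_=snap('side','s1');_,b,_=snap('wrist','w1')
cv2.imwrite('pics/m1.png',np.hstack([cv2.resize(a[60:340,100:420],(400,350)),cv2.resize(b,(400,350))])[:,:,::-1])"
```

```text
time_s: 2.52
tcp_pos: [0.55, 0.0206, 0.2337]
eef_rot: [179.1, 0.5, -107.8]
contact_force: [-1.3, 0.1, -0.7]
gripper_width: 0.0007
t2.52 tcp [0.55   0.0206 0.2337] prn [-0.0023 -0.0112] rot [ 179.1    0.5 -107.8] F [-1.3  0.1 -0.7] w 0.001
rel [ 0.06 -0.14  3.17] yawrows -0.16
```

View pics/m1.png

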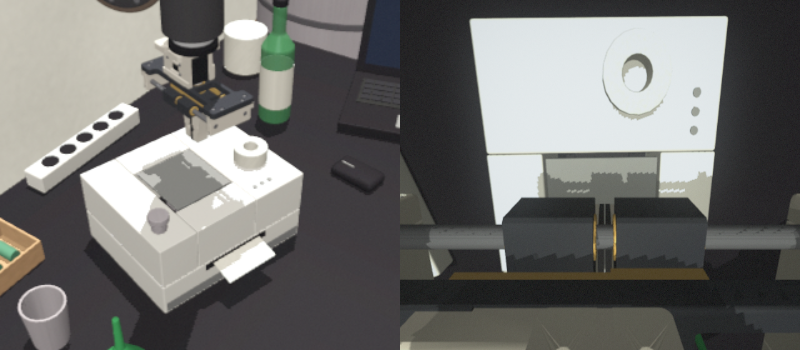

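Gripper is above the free-edge half of the cover, clear of the roll and stopper. Pressing down.

```bash

python3 -m inch '[{"x":0,"y":0,"z":0.9,"yaw":0},{"x":0,"y":0,"z":0.9,"yaw":0},{"x":0,"y":-0.1,"z":0.6,"yaw":0},{"x":0,"y":0,"z":0.2,"yaw":0},{"x":0,"y":0,"z":0,"yaw":0}]'
python3 -m inch '[{"x":0,"y":0,"z":0.15,"yaw":0},{"x":0,"y":0,"z":0.15,"yaw":0}]'
python3 -c "
from h import *
st(W(0,-.012,.1544))"
```

```text
time_s: 3.03
tcp_pos: [0.5598, 0.0157, 0.1793]
eef_rot: [-180.0, 0.9, -107.9]
contact_force: [-0.2, -0.2, 0.1]
gripper_width: 0.0005
time_s: 3.2
tcp_pos: [0.5616, 0.0149, 0.1745]
eef_rot: [-179.8, 1.0, -108.0]
contact_force: [-0.2, -0.8, -0.4]
gripper_width: 0.0005
t3.20 tcp [0.5616 0.0149 0.1745] prn [ 0.0105 -0.0133] rot [-179.8    1.  -108. ] F [-0.2 -0.8 -0.4] w 0.001
rel [-0.03  0.42  0.8 ] yawrows -0.22
```

```bash

python3 -m inch '[{"x":0,"y":0.25,"z":0.3,"yaw":-0.1},{"x":0,"y":0.2,"z":0.3,"yaw":-0.1},{"x":0,"y":0.05,"z":0.2,"yaw":0},{"x":0,"y":0,"z":0.15,"yaw":0}]'
python3 -c "
from h import *
st(W(0,-.012,.1544))"
```

```text
time_s: 3.53
tcp_pos: [0.5515, 0.0191, 0.154]
eef_rot: [-179.3, 1.1, -107.0]
contact_force: [-18.3, 2.2, 48.8]
gripper_width: 0.0005
t3.53 tcp [0.5515 0.0191 0.154 ] prn [-0.0004 -0.0123] rot [-179.3    1.1 -107. ] F [-18.3   2.2  48.8] w 0.001
rel [-0.01 -0.02 -0.02] yawrows 0.01
```

```bash

python3 -m inch '[{"x":0,"y":0,"z":0.01,"yaw":0},{"x":0,"y":0,"z":0.01,"yaw":0}]'
python3 -m inch '[{"x":0,"y":0,"z":-0.8,"yaw":0},{"x":0,"y":0,"z":-1,"yaw":0},{"x":0,"y":0,"z":-1,"yaw":0},{"x":0,"y":0,"z":-1,"yaw":0},{"x":0,"y":0,"z":-1,"yaw":0}]'
python3 -m inch '[{"x":0.7,"y":0,"z":-1,"yaw":0},{"x":0.7,"y":0,"z":-1,"yaw":0},{"x":0,"y":0,"z":-0.5,"yaw":0},{"x":0,"y":0,"z":0,"yaw":0},{"x":0,"y":0,"z":0,"yaw":0}]'
python3 -c "
from h import *
st(W(0,.011,.29))
"
```

```text
time_s: 3.7
tcp_pos: [0.5512, 0.0194, 0.1555]
eef_rot: [-179.2, 1.1, -106.9]
contact_force: [0.5, -0.6, 1.4]
gripper_width: 0.0
time_s: 4.12
tcp_pos: [0.5439, 0.0177, 0.2719]
eef_rot: [-179.9, 0.7, -106.9]
contact_force: [0.6, 0.1, -0.1]
gripper_width: 0.0005
time_s: 4.53
tcp_pos: [0.5337, -0.0166, 0.3414]
eef_rot: [-179.5, 0.9, -106.7]
contact_force: [-0.0, -0.1, -0.7]
gripper_width: 0.0008
t4.53 tcp [ 0.5337 -0.0166  0.3414] prn [-0.0069 -0.0517] rot [-179.5    0.9 -106.7] F [-0.  -0.1 -0.7] w 0.001
rel [-2.47 -0.28  2.1 ] yawrows 0.1
```

```bash

python3 -m inch '[{"x":1,"y":0,"z":0,"yaw":0},{"x":1,"y":0,"z":0,"yaw":0},{"x":1,"y":0,"z":0,"yaw":0},{"x":1,"y":0,"z":0,"yaw":0},{"x":1,"y":0,"z":0,"yaw":0}]'
python3 -m inch '[{"x":0,"y":0,"z":0,"yaw":0},{"x":0,"y":0,"z":0,"yaw":0},{"x":0,"y":0,"z":0,"yaw":0},{"x":0,"y":0,"z":0,"yaw":0},{"x":0,"y":0,"z":0,"yaw":0}]'>/dev/null
python3 -m inch '[{"x":0,"y":0,"z":0,"yaw":0},{"x":0,"y":0,"z":0,"yaw":0},{"x":0,"y":0,"z":0,"yaw":0},{"x":0,"y":0,"z":0,"yaw":0},{"x":0,"y":0,"z":0,"yaw":0}]'>/dev/null
python3 -m inch '[{"x":0,"y":0,"z":0,"yaw":0},{"x":0,"y":0,"z":0,"yaw":0},{"x":0,"y":0,"z":0,"yaw":0},{"x":0,"y":0,"z":0,"yaw":0},{"x":0,"y":0,"z":0,"yaw":0}]'
python3 -c "
from h import *
st(W(0,.011,.29))
_,a,_=snap('side','s2');_,b,_=snap('top','t2')
cv2.imwrite('pics/m2.png',np.hstack([cv2.resize(a[60:340,100:420],(400,350)),cv2.resize(b[120:280,170:350],(394,350),interpolation=2)])[:,:,::-1])"
```

```text
time_s: 4.95
tcp_pos: [0.4965, -0.1347, 0.3323]
eef_rot: [-180.0, 0.9, -106.2]
contact_force: [1.2, -0.2, -0.0]
gripper_width: 0.0004
time_s: 6.2
tcp_pos: [0.4949, -0.1336, 0.3265]
eef_rot: [179.6, 0.8, -106.2]
contact_force: [-0.1, -0.5, -0.0]
gripper_width: 0.0005
t6.20 tcp [ 0.4949 -0.1336  0.3265] prn [-0.0096 -0.1748] rot [ 179.6    0.8 -106.2] F [-0.1 -0.5 -0. ] w 0.001
rel [-7.41 -0.52  1.56] yawrows 0.23
```

View pics/m2.png

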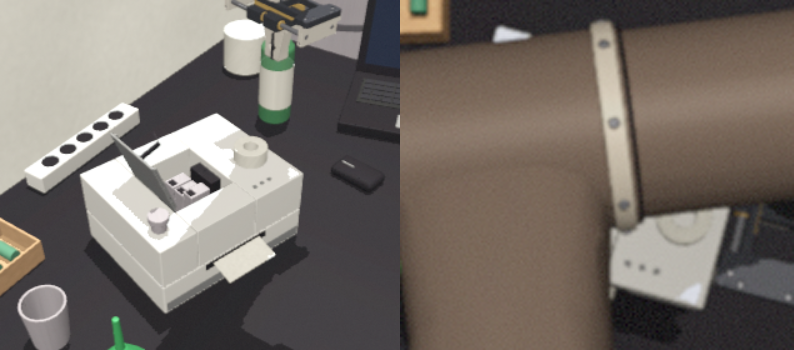

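Cover is open; in the side view the cartridges and the latch block show at about (235–275, 195–225). Zooming in with the projected home tops overlaid.

```bash
python3 -c "
from h import *
f=np.load('pics/s2.npz');i=dict(mtx=f['mtx'],pose=f['pose']);p=f['p'];d=f['d']
x0,y0,k=215,160,8
a=cv2.resize(p[y0:y0+72,x0:x0+95],None,fx=k,fy=k,interpolation=2)[:,:,::-1].copy()
for cx in(-.027,0,.027):
  for cy in (-.005,.011,.027):
    uv=proj(i,[W(cx,cy,.124),W(cx,cy,.136)]); q=uv.round().astype(int)
    T=np.linalg.inv(i['pose'])
    # depth-derived height at home-projected pixel
    w=[]
    for u,v in q:
      c=np.array([(u-i['mtx'][0,2])/i['mtx'][0,0],(v-i['mtx'][1,2])/i['mtx'][1,1],1])*d[v,u];w.append((i['pose'][:3,:3]@c+i['pose'][:3,3])[2].round(4))
    print(cx,cy,q.tolist(),'z at px',w)
  R=[W(cx+sx*.012,.011+sy*.02,.124) for sx,sy in((-1,-1),(1,-1),(1,1),(-1,1))]
  cv2.polylines(a,[((proj(i,R)-[x0-.5,y0-.5])*k).astype(np.int32)],True,(0,0,255) if cx<0 else (0,255,0) if cx==0 else (255,0,0),1)
cv2.imwrite('pics/z2.png',a)"
```

```text
-0.027 -0.005 [[263, 213], [263, 208]] z at px [np.float64(0.1348), np.float64(0.1344)]
-0.027 0.011 [[257, 216], [257, 211]] z at px [np.float64(0.1357), np.float64(0.1336)]
-0.027 0.027 [[251, 219], [251, 214]] z at px [np.float64(0.1284), np.float64(0.1341)]
0 -0.005 [[255, 206], [255, 202]] z at px [np.float64(0.1251), np.float64(0.1182)]
0 0.011 [[250, 209], [249, 205]] z at px [np.float64(0.1235), np.float64(0.1199)]
0 0.027 [[244, 212], [243, 208]] z at px [np.float64(0.1222), np.float64(0.124)]
0.027 -0.005 [[248, 200], [248, 196]] z at px [np.float64(0.1224), np.float64(0.1003)]
0.027 0.011 [[242, 203], [242, 199]] z at px [np.float64(0.1241), np.float64(0.1014)]
0.027 0.027 [[236, 206], [236, 202]] z at px [np.float64(0.1222), np.float64(0.101)]
```

View pics/z2.png

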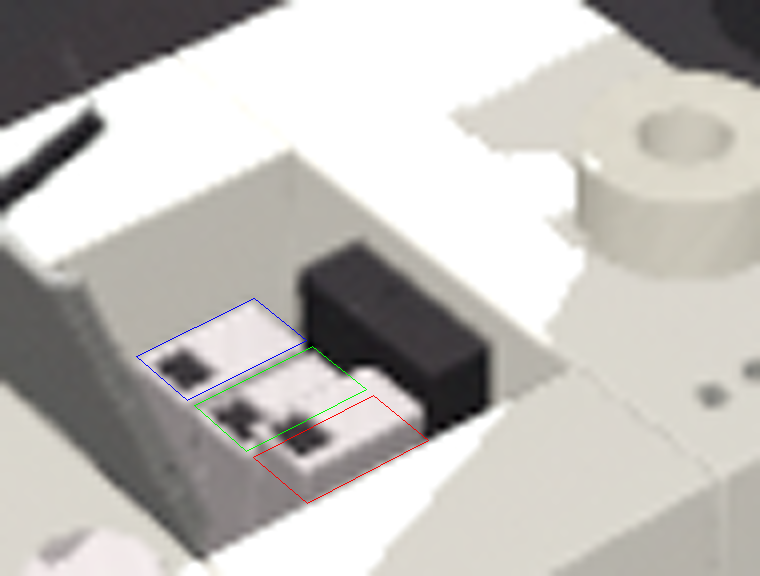

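Cartridge a is the one at printer x = -27 mm (red place), about 11 mm proud; the other two match their home outlines. I'll press it offset outward (x = -34) so the closed fingertips stay off the neighbour.

```bash

python3 -m inch '[{"x":-1,"y":0.2,"z":0,"yaw":0},{"x":-1,"y":0.2,"z":0,"yaw":0},{"x":-1,"y":0.2,"z":0,"yaw":0},{"x":-1,"y":0.2,"z":0,"yaw":0},{"x":-1,"y":0.2,"z":0,"yaw":0}]'
python3 -m inch '[{"x":-1,"y":0.2,"z":0.4,"yaw":0.2},{"x":-0.8,"y":0.1,"z":0.6,"yaw":0},{"x":-0.4,"y":0,"z":0.9,"yaw":0},{"x":0,"y":0,"z":0.9,"yaw":0},{"x":0,"y":0,"z":0,"yaw":0}]'
python3 -c "
from h import *
st(W(-.034,.011,.19))"
```

```text
time_s: 6.72
tcp_pos: [0.5057, -0.0064, 0.3284]
eef_rot: [179.6, 0.7, -106.6]
contact_force: [0.6, -0.5, -0.4]
gripper_width: -0.0002
time_s: 7.13
tcp_pos: [0.516, 0.0573, 0.259]
eef_rot: [179.8, 1.0, -107.2]
contact_force: [-1.7, -0.9, -0.6]
gripper_width: 0.0003
t7.13 tcp [0.516  0.0573 0.259 ] prn [-0.0456  0.0138] rot [ 179.8    1.  -107.2] F [-1.7 -0.9 -0.6] w 0.0
rel [ 0.16 -0.47  2.75] yawrows -0.03
```

```bash

python3 -m inch '[{"x":0.1,"y":-0.2,"z":0.8,"yaw":0},{"x":0,"y":-0.15,"z":0.8,"yaw":0},{"x":0,"y":0,"z":0.8,"yaw":0},{"x":0,"y":0,"z":0.5,"yaw":0},{"x":0,"y":0,"z":0,"yaw":0}]'
python3 -c "
from h import *
st(W(-.034,.011,.15))"
```

```text
time_s: 7.55
tcp_pos: [0.5264, 0.053, 0.1887]
eef_rot: [-179.9, 1.0, -107.1]
contact_force: [-1.3, 0.8, -0.1]
gripper_width: 0.0004
t7.55 tcp [0.5264 0.053  0.1887] prn [-0.0344  0.0128] rot [-179.9    1.  -107.1] F [-1.3  0.8 -0.1] w 0.0
rel [ 0.1  -0.01  1.55] yawrows -0.01
```

```bash

python3 -m inch '[{"x":0.05,"y":0.05,"z":0.6,"yaw":0},{"x":0,"y":0.05,"z":0.5,"yaw":0},{"x":0,"y":0.05,"z":0.35,"yaw":0}]'
python3 -m inch '[{"x":0,"y":0.05,"z":0.25,"yaw":0},{"x":0,"y":0.02,"z":0.25,"yaw":0}]'
python3 -c "
from h import *
st(W(-.034,.011,.135))"
```

```text
time_s: 7.8
tcp_pos: [0.526, 0.0532, 0.1571]
eef_rot: [-179.6, 1.2, -107.1]
contact_force: [0.2, -0.6, -0.1]
gripper_width: 0.0002
time_s: 7.97
tcp_pos: [0.5254, 0.0539, 0.1458]
eef_rot: [-179.5, 1.2, -107.1]
contact_force: [-1.3, -0.6, 3.4]
gripper_width: 0.0003
t7.97 tcp [0.5254 0.0539 0.1458] prn [-0.0356  0.0133] rot [-179.5    1.2 -107.1] F [-1.3 -0.6  3.4] w 0.0
rel [ 0.1  -0.06  0.43] yawrows -0.01
```

Contact felt (3.4 N) at the expected height. Pushing home.

```bash

python3 -m inch '[{"x":0,"y":0,"z":0.2,"yaw":0},{"x":0,"y":0,"z":0.2,"yaw":0},{"x":0,"y":0,"z":0.15,"yaw":0}]'
python3 -m inch '[{"x":0,"y":0,"z":0.15,"yaw":0}]'
python3 -m inch '[{"x":0,"y":0,"z":0.15,"yaw":0}]'
python3 -c "
from h import *
st(W(-.034,.011,.135))"
```

```text
time_s: 8.22
tcp_pos: [0.5263, 0.0538, 0.1347]
eef_rot: [-179.4, 1.2, -107.1]
contact_force: [-22.9, 2.0, 52.4]
gripper_width: 0.0007
time_s: 8.3
tcp_pos: [0.5265, 0.0538, 0.1347]
eef_rot: [-179.3, 1.2, -107.0]
contact_force: [-27.6, 4.0, 58.5]
gripper_width: 0.0005
time_s: 8.38
tcp_pos: [0.5263, 0.0539, 0.1348]
eef_rot: [-179.3, 1.2, -106.9]
contact_force: [-20.5, 2.4, 42.4]
gripper_width: 0.0006
t8.38 tcp [0.5263 0.0539 0.1348] prn [-0.0348  0.0136] rot [-179.3    1.2 -106.9] F [-20.5   2.4  42.4] w 0.001
rel [ 0.1  -0.03 -0.01] yawrows 0.06
```

Hit the hard stop at exactly the home height. Going up and over the cover; I'll check the cartridge on the way.

```bash

python3 -m inch '[{"x":0,"y":0,"z":-0.5,"yaw":0},{"x":0,"y":0,"z":-1,"yaw":0},{"x":0,"y":0,"z":-1,"yaw":0},{"x":0,"y":0,"z":-1,"yaw":0},{"x":0,"y":0,"z":-1,"yaw":0}]'
python3 -m inch '[{"x":0,"y":-0.2,"z":-1,"yaw":0},{"x":0,"y":-0.3,"z":-1,"yaw":0},{"x":0,"y":-0.3,"z":-1,"yaw":0},{"x":0,"y":-0.3,"z":-1,"yaw":0},{"x":0,"y":-0.2,"z":-0.2,"yaw":0}]'
python3 -c "
from h import *
st(W(0,.16,.35))
i,p,d=snap('side','s3')
x0,y0,k=215,140,6
a=cv2.resize(p[y0:y0+92,x0:x0+95],None,fx=k,fy=k,interpolation=2)[:,:,::-1].copy()
R=[W(-.027+sx*.012,.011+sy*.02,.124) for sx,sy in((-1,-1),(1,-1),(1,1),(-1,1))]
cv2.polylines(a,[((proj(i,R)-[x0-.5,y0-.5])*k).astype(np.int32)],True,(0,0,255),1)
cv2.imwrite('pics/z3.png',a)"
```

```text
time_s: 8.8
tcp_pos: [0.5219, 0.052, 0.249]
eef_rot: [-179.5, 1.0, -106.8]
contact_force: [0.7, 0.3, -0.3]
gripper_width: 0.0005
time_s: 9.22
tcp_pos: [0.5534, 0.0411, 0.3654]
eef_rot: [-179.0, 1.4, -106.7]
contact_force: [0.1, 0.0, 1.3]
gripper_width: 0.0007
t9.22 tcp [0.5534 0.0411 0.3654] prn [-0.0051  0.0093] rot [-179.     1.4 -106.7] F [0.1 0.  1.3] w 0.001
rel [-6.01 -0.23  0.77] yawrows 0.09
```

View pics/z3.png

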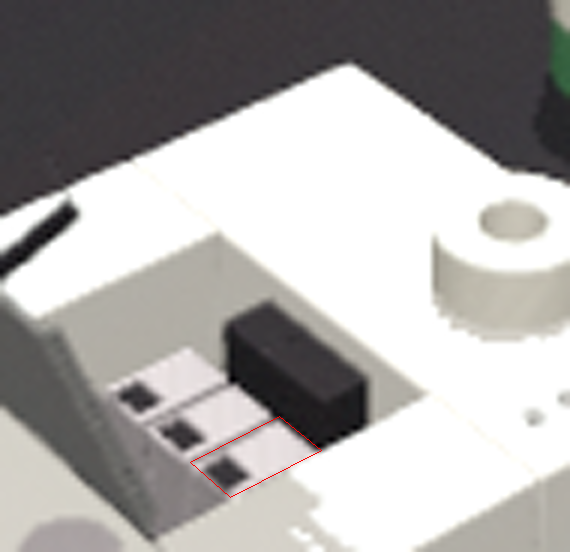

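Cartridge a now lies exactly on its home outline, level with the others. Going over the cover to its back side.

```bash

python3 -m inch '[{"x":-1,"y":0,"z":0,"yaw":0},{"x":-1,"y":0,"z":0,"yaw":0},{"x":-1,"y":0,"z":0,"yaw":0},{"x":-1,"y":0,"z":0,"yaw":0},{"x":-1,"y":0,"z":0,"yaw":0}]'
python3 -m inch '[{"x":-1,"y":0,"z":0,"yaw":0},{"x":-0.3,"y":0,"z":0,"yaw":0},{"x":0,"y":0,"z":0,"yaw":0}]'
python3 -c "
from h import *
st(W(0,.16,.226)); print('cam-tcp',r.camera_info('wrist')['pose'][:3,3]-r.get_state()['tcp_pos'])"
```

```text
time_s: 9.68
tcp_pos: [0.5906, 0.1615, 0.3664]
eef_rot: [-179.0, 1.5, -107.1]
contact_force: [0.0, -0.4, 0.3]
gripper_width: 0.0008
time_s: 9.93
tcp_pos: [0.6006, 0.1985, 0.3626]
eef_rot: [-179.2, 1.4, -107.0]
contact_force: [-1.1, -1.0, 0.9]
gripper_width: 0.0005
t9.93 tcp [0.6006 0.1985 0.3626] prn [-0.0062  0.1736] rot [-179.2    1.4 -107. ] F [-1.1 -1.   0.9] w 0.0
rel [ 0.68 -0.17  5.45] yawrows 0.03
cam-tcp [-0.02400202 -0.06917695  0.14552806]
```

```bash

python3 -m inch '[{"x":0.1,"y":-0.1,"z":0.9,"yaw":0},{"x":0.1,"y":-0.1,"z":0.9,"yaw":0},{"x":0,"y":0,"z":0.9,"yaw":0},{"x":0,"y":0,"z":0.9,"yaw":0},{"x":0,"y":0,"z":0.9,"yaw":0}]'
python3 -m inch '[{"x":0,"y":0,"z":0.7,"yaw":0},{"x":0,"y":0,"z":0,"yaw":0}]'
python3 -c "
from h import *
st(W(0,.125,.232))"
```

```text
time_s: 10.35
tcp_pos: [0.6073, 0.1929, 0.249]
eef_rot: [-178.9, 1.7, -106.9]
contact_force: [0.7, -0.3, 0.0]
gripper_width: 0.0004
time_s: 10.52
tcp_pos: [0.6045, 0.1903, 0.2247]
eef_rot: [-179.2, 1.4, -107.0]
contact_force: [-0.5, -0.1, -1.1]
gripper_width: 0.0003
t10.52 tcp [0.6045 0.1903 0.2247] prn [-1.00e-04  1.67e-01] rot [-179.2    1.4 -107. ] F [-0.5 -0.1 -1.1] w 0.0
rel [ 1.67 -0.01 -0.33] yawrows 0.02
```

```bash

python3 -m inch '[{"x":0.6,"y":0,"z":-0.1,"yaw":0},{"x":0.6,"y":0,"z":-0.1,"yaw":0},{"x":0.6,"y":0,"z":-0.1,"yaw":0},{"x":0.6,"y":0,"z":-0.1,"yaw":0},{"x":0.6,"y":0,"z":-0.1,"yaw":0}]'
python3 -c "
from h import *
st(W(0,.088,.238))"
```

```text
time_s: 10.93
tcp_pos: [0.581, 0.113, 0.238]
eef_rot: [-179.1, 1.4, -106.9]
contact_force: [0.2, 1.9, -1.3]
gripper_width: 0.0004
t10.93 tcp [0.581 0.113 0.238] prn [0.0001 0.0862] rot [-179.1    1.4 -106.9] F [ 0.2  1.9 -1.3] w 0.0
rel [-0.07  0.   -0.  ] yawrows 0.04
```

Cover is being pushed (about 1.9 N). Following its arc down.

```bash

python3 -m inch '[{"x":0.5,"y":0,"z":0,"yaw":0},{"x":0.5,"y":0,"z":0,"yaw":0},{"x":0.5,"y":0,"z":0.1,"yaw":0},{"x":0.45,"y":0,"z":0.2,"yaw":0},{"x":0.4,"y":0,"z":0.25,"yaw":0}]'
python3 -c "
from h import *
st(W(0,.026,.2216))"
```

```text
time_s: 11.35
tcp_pos: [0.5635, 0.0501, 0.2271]
eef_rot: [-178.7, 1.9, -107.0]
contact_force: [0.4, 2.4, 0.0]
gripper_width: 0.0006
t11.35 tcp [0.5635 0.0501 0.2271] prn [0.0019 0.0209] rot [-178.7    1.9 -107. ] F [0.4 2.4 0. ] w 0.001
rel [-0.2   0.08  0.23] yawrows 0.01
```

```bash

python3 -m inch '[{"x":0.2,"y":0,"z":0.4,"yaw":0},{"x":0.15,"y":0,"z":0.4,"yaw":0},{"x":0.15,"y":0.05,"z":0.4,"yaw":0},{"x":0.1,"y":0.05,"z":0.4,"yaw":0},{"x":0.1,"y":0.05,"z":0.4,"yaw":0}]'
python3 -c "
from h import *
st(W(0,-.01,.165))"
```

```text
time_s: 11.77
tcp_pos: [0.5563, 0.0307, 0.1722]
eef_rot: [-178.6, 1.7, -107.1]
contact_force: [2.5, 1.7, 3.8]
gripper_width: 0.0005
t11.77 tcp [0.5563 0.0307 0.1722] prn [0.0007 0.0003] rot [-178.6    1.7 -107.1] F [2.5 1.7 3.8] w 0.0
rel [0.42 0.04 0.28] yawrows 0.0
```

```bash

python3 -m inch '[{"x":0.2,"y":0,"z":0.2,"yaw":0},{"x":0.2,"y":0.03,"z":0.2,"yaw":0},{"x":0.1,"y":0.03,"z":0.2,"yaw":0}]'
python3 -m inch '[{"x":0.05,"y":0,"z":0.15,"yaw":0},{"x":0,"y":0,"z":0.1,"yaw":0}]'
python3 -c "
from h import *
st(W(0,-.012,.1544))"
```

```text
time_s: 12.02
tcp_pos: [0.5519, 0.0192, 0.1539]
eef_rot: [-178.6, 1.7, -107.0]
contact_force: [-19.0, 15.6, 60.9]
gripper_width: 0.0005
time_s: 12.18
tcp_pos: [0.5518, 0.0195, 0.1545]
eef_rot: [-178.5, 1.8, -106.8]
contact_force: [-13.1, 0.2, 23.7]
gripper_width: 0.0002
t12.18 tcp [0.5518 0.0195 0.1545] prn [-0.0003 -0.0118] rot [-178.5    1.8 -106.8] F [-13.1   0.2  23.7] w 0.0
rel [ 0.01 -0.01  0.01] yawrows 0.07
```

At the stop, 24 N. Hold a moment, let go, and rise clear.

```bash

python3 -m inch '[{"x":0,"y":0,"z":0.04,"yaw":0},{"x":0,"y":0,"z":0.04,"yaw":0}]'
python3 -m inch '[{"x":0,"y":0,"z":-0.4,"yaw":0},{"x":0,"y":0,"z":-0.6,"yaw":0},{"x":0,"y":0,"z":-1,"yaw":0},{"x":0,"y":0,"z":-1,"yaw":0},{"x":0,"y":0,"z":-1,"yaw":0}]'
python3 -m inch '[{"x":0.5,"y":0,"z":-1,"yaw":0},{"x":1,"y":0,"z":-1,"yaw":0},{"x":1,"y":0,"z":-0.5,"yaw":0},{"x":1,"y":0,"z":0,"yaw":0},{"x":1,"y":0,"z":0,"yaw":0}]'
python3 -m inch '[{"x":1,"y":0,"z":0,"yaw":0},{"x":1,"y":0,"z":0,"yaw":0},{"x":0,"y":0,"z":0,"yaw":0},{"x":0,"y":0,"z":0,"yaw":0},{"x":0,"y":0,"z":0,"yaw":0}]'
python3 -m inch '[{"x":0,"y":0,"z":0,"yaw":0},{"x":0,"y":0,"z":0,"yaw":0},{"x":0,"y":0,"z":0,"yaw":0},{"x":0,"y":0,"z":0,"yaw":0},{"x":0,"y":0,"z":0,"yaw":0}]'
python3 -c "
from h import *
st()
i,p,d=snap('side','s4');cv2.imwrite('pics/z4.png',cv2.resize(p[100:340,100:420],(800,600))[:,:,::-1])
for y in(-.03,-.01,.02,.05):
  for x in(-.04,.04):
    u,v=proj(i,[W(x,y,.15)])[0].round().astype(int)
    c=np.array([(u-i['mtx'][0,2])/i['mtx'][0,0],(v-i['mtx'][1,2])/i['mtx'][1,1],1])*d[v,u];print(x,y,(i['pose'][:3,:3]@c+i['pose'][:3,3])[2].round(4))
"
```

```text
time_s: 12.35
tcp_pos: [0.5513, 0.0196, 0.155]
eef_rot: [-178.4, 1.9, -106.8]
contact_force: [-0.2, 0.2, 4.8]
gripper_width: 0.0007
time_s: 12.77
tcp_pos: [0.5423, 0.015, 0.2513]
eef_rot: [-179.2, 1.3, -106.8]
contact_force: [0.1, 0.1, 0.9]
gripper_width: 0.0003
time_s: 13.18
tcp_pos: [0.5089, -0.0954, 0.3203]
eef_rot: [-179.0, 1.4, -106.5]
contact_force: [0.1, -0.1, -0.0]
gripper_width: 0.0005
time_s: 13.6
tcp_pos: [0.4905, -0.1502, 0.3199]
eef_rot: [-179.1, 1.3, -106.8]
contact_force: [0.2, 0.1, 0.5]
gripper_width: 0.0003
time_s: 14.02
tcp_pos: [0.4911, -0.1478, 0.3193]
eef_rot: [-179.2, 1.3, -106.6]
contact_force: [0.6, 0.3, 0.4]
gripper_width: 0.0005
t14.02 tcp [ 0.4911 -0.1478  0.3193] prn [-0.009  -0.1895] rot [-179.2    1.3 -106.6] F [0.6 0.3 0.4] w 0.001
-0.04 -0.03 0.1496
0.04 -0.03 0.1499
-0.04 -0.01 0.1495
0.04 -0.01 0.1495
-0.04 0.02 0.1509
0.04 0.02 0.1463
-0.04 0.05 0.1478
0.04 0.05 0.1512
```

View pics/z4.png

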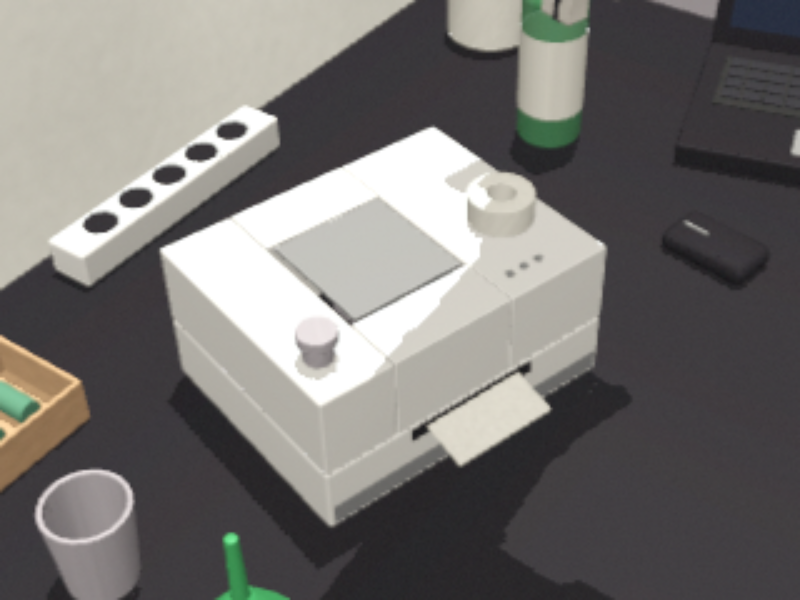

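The cover is flush (depth about 0.150 across it, 1.7 s after release). The roll (301,182) and stopper (227,235) are where they started, and the arm is clear.

```bash
python3 -c "
from plant import r
print(r.close_job())"
```

```text
the job is handed in; nothing more can be done
None
```

The job is done and handed in at about 14 s of the 56 s allowed.

**What I did**
1. I pressed the cover to its stop and it popped open.
2. I pushed the proud cartridge, the one nearest the printer's front (printer x = -27 mm), down to its hard stop. The fingertips were then at 0.124 m, which is the home height.
3. I swung the cover down from behind, pressed it to its stop, held it briefly and let go. It stayed shut.

**Last checks**
- **Cartridge:** it lay on its projected home outline, level with the other two, before I closed the cover.
- **Cover:** 1.7 s after release it read 0.146 to 0.151 m at eight points against the printer's 0.150 m top. That is flush within the depth noise.
- **Other items:** the label roll and stopper were at their starting pixel positions. The bottle, mouse and cup looked undisturbed in the last picture, judged by eye only.
- **Robot:** it was clear of everything, with contact force about 0.

**Fell short:** the fingertip presses were firmer than needed. Wrist force was about 60 N at most, in readings taken at the end of each move; the limit is 120 N.

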